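# Snap the retaining clip onto the tape-roll spindle

### The job

Lock the tape roll on its upright spindle: pick up the flat steel spring clip with the black grip tab, find by feel the groove just above the washer that lies on the roll, and push the clip sideways into the groove until it snaps home round the neck, then let go of it. Push gently, never with more than about 25 N, and leave the small things lying about where they are.

Things in the scene. Friction and masses are not known exactly. Their poses are not given: they have to be found in the camera images.
- clip_grip (a point): centre of the loose clip's upright black grip tab: 14 mm along the clip's x, 20 mm along its y, from 5 to 34.5 mm above the clip's underside; this point is 20 mm above the underside. x points along the clip from the tab to the open mouth, z up. The bore that takes the neck is 50 mm ahead (+x) of this point.
- clip_bore (a point): centre of the clip's bore, 2.5 mm above the underside (mid-thickness), axes as for clip_grip. Home, the neck's axis passes within 0.5 mm of it. The jaws' flared tips end 17 mm ahead (+x) of it; their narrowest gap, 11 mm wide, is 8 mm ahead; the bore's back stop is 8.3 mm behind it.
- clip: the clip: a loose steel fork 5 mm thick, about 80 mm long, 30 to 35 mm wide, about 70 g, lying flat on the desk. Origin on its underside below the bore centre, axes as for clip_grip. Pushed straight onto the neck along its +x it needs about 4 to 7 N at the snap (the jaws pinch the neck with up to 13 N in all), then goes slack and stops dead on the back stop.
- jaw_left (a joint): opening of the clip's left (+y) sprung jaw, rad: 0 closed, about 0.09 as the 16 mm neck passes the narrow gap, 0.3 at most; springs back to 0 when home
- jaw_right (a joint): the same for the right (-y) jaw
- stand_axis (a point): point on the desk on the vertical axis of the fixed roll stand (z up). The groove's floor (the washer's upper face) is 62 to 98 mm above this, different each time and not measured: it has to be felt, for instance by lowering the clip's jaws onto the washer beside the head, then sliding it along. The clip has 2 mm of play in height in the groove.
- stand: the roll stand, origin at stand_axis. From below: round foot 104 mm across, brown tape roll 94 mm across, aluminium washer 80 mm across on the roll, steel neck 16 mm across and 7 mm high (the groove), steel head 24 mm across and 10 mm high. All above the foot is clamped at an adjustable height. The clip can be pushed on from any side.
- eraser: bystander, to be left alone: a small block eraser, 50x25x12 mm, origin at the centre of its underside
- pen: bystander, to be left alone: a slim ball pen, 12x145x9 mm, origin at the centre of its underside
- binder_clip: bystander, to be left alone: a small black binder clip, 33x32x13 mm, origin at the centre of its underside
- calculator: bystander, to be left alone: a pocket calculator, 135x85x17 mm, origin at the centre of its underside
- usb_stick: bystander, to be left alone: a black memory stick, 57x19x8 mm, origin at the centre of its underside
There are look-alikes about, which are no part of the job. Of the things that look like the stand, the larger one is meant.

How it is judged:
On the way:
1. the clip is lifted clear of the desk (height (world z) of clip_bore above 0.03 m), for 0.2 s.
At the end, for the whole second after the job is handed in: The clip sits in the groove: bore centre within 3 mm of the spindle's axis, 62 to 105 mm above the desk, lying level within 0.12 rad, both jaws sprung back (under 0.05 rad), at rest and released (horizontal distance between clip_bore and stand_axis below 0.003 m and height (world z) of clip_bore between 0.062 and 0.105 m and angle between clip_bore's own z axis and vertical below 0.12 rad and value of joint each of jaw_left, jaw_right below 0.05 rad and linear speed of clip below 0.01 m/s); the robot touches nothing.
It fails at once if the clip is pressed against the stand with more than 25 N (all their contacts added up) (contact force between clip and stand above 25 N).
It fails at once if a bystander (eraser, pen, binder clip, calculator or memory stick) is moved by more than 25 mm (distance of any of eraser, pen, binder_clip, calculator, usb_stick from where it was at the start of the episode above 0.025 m).
It also fails if it takes over 58 s, if anything falls off the work surface, if the arm or the gripper's body presses on something with over 40 N, if the wrist force passes 120 N, or if a joint passes its speed limit or range.

### The arm

A 6-joint arm with a two-finger parallel gripper is mounted at the origin on the work surface; the furniture and walls round the work are solid. World frame = base frame: x ahead of the robot, y to its left, z up, the work surface at z = 0. Lengths are in m, angles in rad, forces in N, time in s.
With the tool pointing down it reaches from about 0.35 to 0.8 m from the base axis. Payload 7.3 kg.
Tool frame: the origin (TCP) lies between the finger pads; the fingertips stand 25 mm ahead of it and the grasp point (between the pads) lies 6 mm ahead of it (r.tip_extent is the distance from the TCP to the fingertips, in m); z points along the fingers, y is the line along which they close (so a half turn about z gives the same grasp; the last joint's range is limited). The gripper opens to 85 mm and grips with 20 to 120 N. Pads are 22 mm wide; open, the fingers measure 114 mm over their backs; the gripper's body (76 mm by 85 mm) begins 54 mm behind the grasp point. The pads swing forward as they close: fully open they stand 13 mm farther back than shut.
Start: joints at [1.114, 0.342, 1.524, -0, 1.275, -0.146], TCP at [0.161, 0.5, 0.256] pointing down, gripper open.
Joint ranges: [-2.53, 2.53], [-0.77, 2.02], [0.04, 2.7], [-1, 4.14], [0.28, 2.66], [-3.11, 3.11]. Speed limits (rad/s): [2.57, 2.57, 3.14, 3.14, 3.14, 3.14].

### API

Orientations are given as a unit quaternion [x, y, z, w].
In Python, from workcell import r, command_gripper, optics gives the robot as it stands. The module is installed in compiled form; this text tells all that it offers. Calls block until the motion is done:
- r.reach(position, orientation): joint-space move of the TCP to a pose.
- r.move_straight(position, orientation=None, speed=0.15, max_force=None): straight line of the TCP; orientation=None keeps the orientation; speed is the mean speed in m/s. With max_force (N) it stops when the force on the tool has changed by that much, and returns True; else False.
- r.movej(angles): joint-space move.
- command_gripper(opening, force=None): finger opening in m; force is the grip in N (None keeps the last); returns when the fingers have stopped.
- r.hold(seconds).
- r.solve_ik(position, orientation): joint angles nearest the present ones, or None.
- r.read_state(): the state.
- optics.get_image(name): name is "scene" or "top" or "wrist"; returns (picture, depth): 384x512x3 uint8, red, green, blue; 384x512 float32, m along the optical axis (not along the pixel's ray), 0 where there is no reading.
- optics.camera_model(name): a dict with "K" (3x3 intrinsics, pixels), "k1" (the pictures are not rectified: a ray, as slopes to the right and down, at radius r is drawn at 1 + k1 r^2 times it, then the intrinsics apply), "R" (3x3) and "t" (3): a world point X has camera coordinates R X + t; the wrist camera has in their place "tool_from_camera" (4x4, takes a point from camera to tool coordinates, whose origin is the TCP and whose axes are the flange's). Camera axes: x right, y down, z forward; pixel columns grow to the right and rows downward; lengths in m; the calibration is good to about 2 mm. A picture is of the moment at which its call begins: read the wrist's pose just before it. camera_model takes no time and is no camera call.
A pose or a line that the arm cannot do raises r.PlanningError and nothing moves.
- r.finish_job(): hands the job in; it is judged then, once.
The state is a dict: "time_s": time; "joint_positions": joint angles; "dq": joint speeds; "tau": joint torques, N m; "eef_pos": TCP position; "eef_rot": TCP orientation; "contact_force": force on the tool from outside, world axes, zero at the start; "torque": the same for the moment, N m; "grip_width": finger opening in m; "grip_force": force on a finger pad.
Only numpy, scipy, OpenCV 4.12 (cv2) and the standard library are available. Lean on these libraries where they do the work, as an engineer would, in place of code of your own. Each camera call takes 0.05 s, during which the arm holds its last target. There are 200 camera calls.

## Working session

There is one attempt and no reset: what is moved stays moved. The work goes in short steps, each a Python script; the robot and the scene stay as the last script left them, time stands still between calls to the robot, and variables do not carry over. Pictures are saved under pics/ and viewed, at most 10 in all, crops included, and the job is handed in when it is done.

```bash
mkdir -p pics
cat > h.py <<'E'
import numpy as np, cv2
from workcell import r, command_gripper, optics
from scipy.spatial.transform import Rotation as Ro
def cloud(name):
    """picture, depth, HxWx3 world points"""
    s=r.read_state(); im,d=optics.get_image(name); m=optics.camera_model(name); K=np.array(m["K"])
    h,w=d.shape; u,v=np.meshgrid(np.arange(w),np.arange(h))
    p=np.stack([u,v],-1).reshape(-1,1,2).astype(float)
    n=cv2.undistortPoints(p,K,np.array([m["k1"],0,0,0,0.]),).reshape(h,w,2)
    c=np.dstack([n*d[...,None],d])
    if "R" in m: P=(c-np.array(m["t"]))@np.array(m["R"])
    else:
        T=np.array(m["tool_from_camera"]); P=(c@T[:3,:3].T+T[:3,3])@Ro.from_quat(s["eef_rot"]).as_matrix().T+s["eef_pos"]
    P[d==0]=np.nan
    return im,d,P
def save(n,im,crop=None,scale=1):
    if crop: a,b,c,e=crop; im=im[b:e,a:c]
    cv2.imwrite(f"pics/{n}.png",cv2.resize(im[...,::-1],None,fx=scale,fy=scale,interpolation=cv2.INTER_CUBIC))
def down(yaw):
    """tool down, tool y at angle yaw in the world"""
    y=np.array([np.cos(yaw),np.sin(yaw),0]); z=np.array([0,0,-1.]); x=np.cross(y,z)
    return Ro.from_matrix(np.stack([x,y,z],1)).as_quat()
E
python3 - <<'E'
from h import *
s=r.read_state(); print(s)
ims=[]
for n in("scene","top"):
    im,d,P=cloud(n); np.savez(f"{n}.npz",im=im,P=P); save(n+"0",im,scale=1.5)
    print(n,optics.camera_model(n))
E
```

```text
{'time_s': 0.0, 'joint_positions': array([ 1.11402808e+00,  3.42741593e-01,  1.52503899e+00, -1.69130330e-05,
        1.27541857e+00, -1.46017296e-01]), 'dq': array([0.00059943, 0.00044599, 0.0016428 , 0.00170847, 0.00065365,
       0.00087905]), 'tau': array([ 1.34088765e-03, -4.33659446e+01, -2.46016842e+01, -1.28208794e-04,
        7.79398863e-03, -1.46950799e-05]), 'eef_pos': array([0.16035475, 0.49951464, 0.25560848]), 'eef_rot': array([ 1.54748574e-01,  9.87953558e-01, -7.69443058e-04, -2.30721238e-04]), 'contact_force': array([ 0.40239073,  0.51397488, -0.05247727]), 'torque': array([-0.01171674, -0.05280357,  0.02458993]), 'grip_force': 0.0, 'grip_width': 0.08560097697571584}
scene {'K': array([[394.35694703,   0.        , 258.89529389],
       [  0.        , 394.35694703, 194.04025954],
       [  0.        ,   0.        ,   1.        ]]), 'k1': 0.04633569465495906, 'R': array([[-0.64201884, -0.76662178, -0.01014165],
       [-0.64991056,  0.55119943, -0.52325467],
       [ 0.4067285 , -0.32934819, -0.85211601]]), 't': array([0.34370921, 0.36233747, 0.82651016])}
top {'K': array([[446.95546888,   0.        , 252.49639896],
       [  0.        , 446.95546888, 192.08195084],
       [  0.        ,   0.        ,   1.        ]]), 'k1': -0.10638439087294836, 'R': array([[-0.02343413, -0.99961583,  0.01479947],
       [-0.98838865,  0.0209428 , -0.15049673],
       [ 0.15012897, -0.01815439, -0.98849973]]), 't': array([0.01655606, 0.50235256, 1.10464761])}
```

View pics/top0.png

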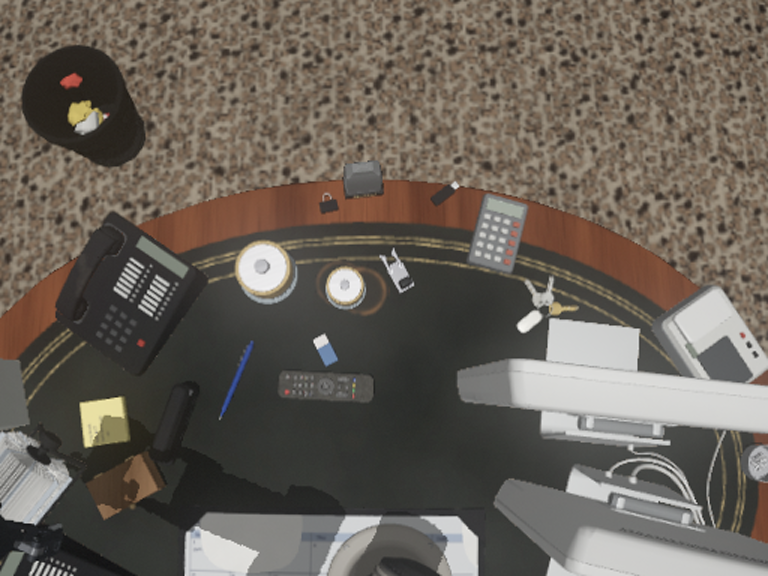

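View pics/scene0.png

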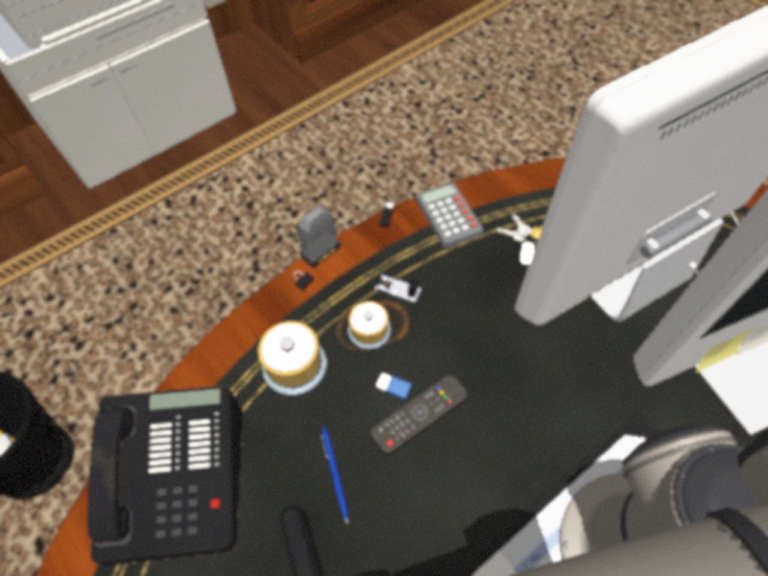

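In the top view, the large stand is at (263,266) and the small look-alike stand at (345,287). The clip is at (397,270), with its black tab at (405,284) and its mouth pointing up-left. I'll measure these and confirm the clip and stand in one crop.

Run:
```python
from h import *
t=np.load("top.npz"); im,P=t["im"],t["P"]
save("crop1",im,(150,110,290,220),5)
Z=P[...,2]
def q(name,sel):
    p=P[sel]; print(name,len(p),"mean",p.mean(0).round(4),"zmin/max",p[:,2].min().round(4),p[:,2].max().round(4)); return p
v,u=np.mgrid[:384,:512]
box=lambda a,b,c,d:(u>=a)&(u<=c)&(v>=b)&(v<=d)
S=box(150,150,202,210)
zs=Z[S]; print("stand heights hist",np.histogram(zs[np.isfinite(zs)],np.arange(0,.14,.005)))
ztop=np.nanmax(zs)
w=q("washer",S&(Z>.05))
h=q("head",S&(Z>np.nanpercentile(zs,99.5)-.006))
C=box(248,160,280,198)
q("clip all",C&(Z>.003)); q("tab",C&(Z>.02))
print("desk near",np.nanmedian(Z[box(285,185,320,215)]))
s2=np.load("scene.npz"); P2=s2["P"]; Z2=P2[...,2]
C2=box(245,178,285,205); p=P2[C2&(Z2>.02)]; print("scene tab",len(p),p.mean(0) if len(p) else 0)
S2=box(165,205,222,265); p=P2[S2&(Z2>np.nanmax(Z2[S2])-.006)]; print("scene head",p.mean(0),len(p),np.nanmax(Z2[S2]))
```

```text
stand heights hist (array([793, 116,   7,  16,  11,  10,  11,  12,  15,  12,  13,  17, 130,
       639, 208,   4,  34,  41,   0,   0,   0,   0,   0,   0,   0,   0,
         0,   0]), array([0.   , 0.005, 0.01 , 0.015, 0.02 , 0.025, 0.03 , 0.035, 0.04 ,
       0.045, 0.05 , 0.055, 0.06 , 0.065, 0.07 , 0.075, 0.08 , 0.085,
       0.09 , 0.095, 0.1  , 0.105, 0.11 , 0.115, 0.12 , 0.125, 0.13 ,
       0.135, 0.14 ]))
washer 1086 mean [0.5354 0.1991 0.0689] zmin/max 0.0502 0.0894
head 75 mean [0.5363 0.2    0.0853] zmin/max 0.0817 0.0894
clip all 259 mean [ 0.5325 -0.0286  0.0101] zmin/max 0.003 0.04
tab 49 mean [ 0.5131 -0.0395  0.0322] zmin/max 0.0205 0.04
desk near -0.000779449833119531
scene tab 84 [ 0.51827338 -0.00702068  0.034209  ]
scene head [0.53827733 0.20094953 0.08588795] 66 0.08979529911151288
```

View pics/crop1.png

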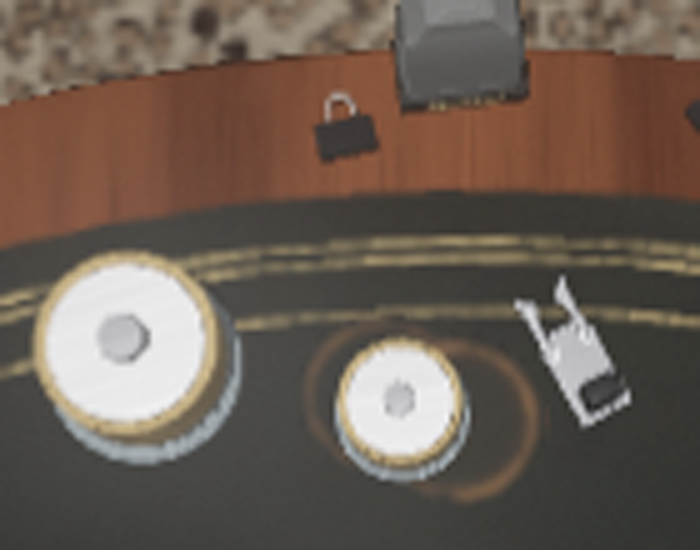

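The crop shows the steel fork with the black tab at crop (603,390) and its jaws pointing up-left, tip midpoint at about (545,293). That is the clip, at yaw of about 31°. Of the two stands, the larger one at crop (123,337) is the one meant. The washer reads about 0.069 and the head top about 0.086, which fits the 17 mm given. Next, a closer wrist look at both with the same tool orientation.

Run:
```python
from h import *
print(optics.camera_model("wrist")); print(r.tip_extent)
y=np.deg2rad(31)
for yy in(y,y+np.pi):
    for p in([.45,.15,.25],[.513,-.04,.2],[.513,-.04,.02],[.459,.153,.09],[.494,.174,.09]):
        print(yy,p,np.round(r.solve_ik(p,down(yy)),2) if r.solve_ik(p,down(yy)) is not None else None)
```

```text
{'K': array([[294.8150035 ,   0.        , 259.41568796],
       [  0.        , 294.8150035 , 188.0283361 ],
       [  0.        ,   0.        ,   1.        ]]), 'k1': -0.06756755084382958, 'tool_from_camera': array([[ 8.72108453e-04, -9.51466809e-01, -3.07750144e-01,
         7.90955849e-02],
       [ 9.99999348e-01,  1.05674402e-03, -4.33302713e-04,
        -5.77189328e-04],
       [ 7.37486272e-04, -3.07749565e-01,  9.51467110e-01,
        -1.17670461e-01],
       [ 0.00000000e+00,  0.00000000e+00,  0.00000000e+00,
         1.00000000e+00]])}
0.025
0.5410520681182421 [0.45, 0.15, 0.25] [ 0.16  0.26  1.67 -0.    1.22 -0.38]
0.5410520681182421 [0.513, -0.04, 0.2] [-0.23  0.38  1.64 -0.    1.13 -0.77]
0.5410520681182421 [0.513, -0.04, 0.02] [-0.23  0.64  1.81 -0.    0.7  -0.77]
0.5410520681182421 [0.459, 0.153, 0.09] [ 0.16  0.48  1.85 -0.    0.82 -0.38]
0.5410520681182421 [0.494, 0.174, 0.09] [ 0.19  0.53  1.74 -0.    0.87 -0.35]
3.6826447217080354 [0.45, 0.15, 0.25] [ 0.16  0.26  1.67 -0.    1.22  2.76]
3.6826447217080354 [0.513, -0.04, 0.2] [-0.23  0.38  1.64 -0.    1.13  2.37]
3.6826447217080354 [0.513, -0.04, 0.02] [-0.23  0.64  1.81 -0.    0.7   2.37]
3.6826447217080354 [0.459, 0.153, 0.09] [ 0.16  0.48  1.85 -0.    0.82  2.76]
3.6826447217080354 [0.494, 0.174, 0.09] [ 0.19  0.53  1.74 -0.    0.87  2.79]
```

Run:
```python
from h import *
q=down(np.deg2rad(31))
r.reach([.537,.2,.22],q)
for n,p in(("stand",[.537,.2,.22]),("clip",[.53,-.03,.15])):
    if n=="clip": command_gripper(.045); r.reach([.53,-.03,.2],q); r.move_straight(p)
    r.hold(.3)
    im,d,P=cloud("wrist"); np.savez(f"w_{n}.npz",im=im,P=P); save("w_"+n,im)
print(r.read_state()["time_s"],r.read_state()["eef_pos"])
a=cv2.imread("pics/w_stand.png");b=cv2.imread("pics/w_clip.png")
cv2.imwrite("pics/w_both.png",cv2.resize(np.hstack([a,b]),(800,300)))
```

```text
4.4333 [ 0.53029633 -0.03004651  0.15063785]
```

View pics/w_both.png

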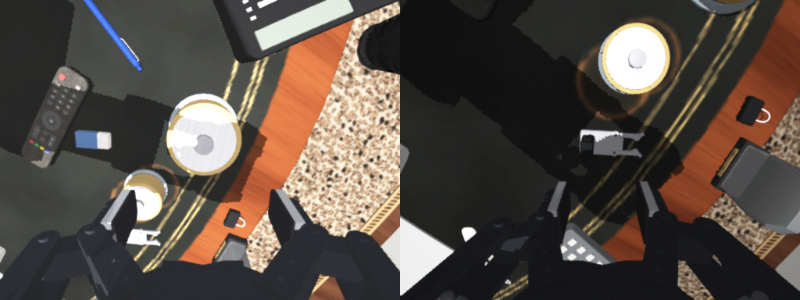

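The left half shows the stand head at about (203,145). The right half shows the clip at about (610,145), with its tab at (587,145) and its mouth to the right along tool y. I'll fit both numerically.

Run:
```python
from h import *
t=np.load("w_stand.npz"); P=t["P"]; Z=P[...,2]
near=np.hypot(P[...,0]-.537,P[...,1]-.2)
w=P[(near<.06)&(Z>.06)&(Z<.077)]; h=P[(near<.02)&(Z>.08)]
for n,p in(("washer+rim",w),("head",h)):
    c,rad=cv2.minEnclosingCircle(p[:,:2].astype(np.float32)); print(n,len(p),"c",np.round(c,4),"r",round(rad,4),"mean",p.mean(0).round(4),"zmed",np.median(p[:,2]).round(4))
print("washer z 15-35mm",np.median(Z[(near>.018)&(near<.035)]))
t=np.load("w_clip.npz"); P=t["P"]; Z=P[...,2]
n=np.hypot(P[...,0]-.535,P[...,1]+.025)<.06
tab=P[n&(Z>.029)&(Z<.04)]; 
print("desk",np.nanmedian(Z[n&(Z<.003)]),"tab",len(tab),tab.mean(0).round(4),cv2.minAreaRect((tab[:,:2]*1000).astype(np.float32)))
a=P[n&(Z>.0025)&(Z<.04)]; pl=P[n&(Z>.0025)&(Z<.009)]
for nm,p in(("all",a),("plate",pl)):
    print(nm,len(p),p.mean(0).round(4),cv2.minAreaRect((p[:,:2]*1000).astype(np.float32)))
# clip-aligned coords at yaw 31deg relative to the tab
y=np.deg2rad(31); X=np.array([np.cos(y),np.sin(y)]); Y=np.array([-X[1],X[0]])
g=tab[:,:2].mean(0); s=(pl[:,:2]-g)@X*1000; l=(pl[:,:2]-g)@Y*1000
for k in range(-15,75,5):
    m=(s>=k)&(s<k+5)
    if m.any(): print(k,m.sum(),"lat",l[m].min().round(1),l[m].max().round(1))
```

```text
washer+rim 6358 c [0.5375 0.1988] r 0.0476 mean [0.5365 0.2027 0.069 ] zmed 0.0696
head 5891 c [0.5342 0.2046] r 0.0178 mean [0.5315 0.2087 0.26  ] zmed 0.2772
washer z 15-35mm 0.27917263895658495
desk 0.0003280376147847819 tab 387 [ 0.5152 -0.0392  0.0343] ((515.6715698242188, -39.9704475402832), (13.469643592834473, 20.35597038269043), 29.387523651123047)
all 2177 [ 0.5329 -0.0271  0.011 ] ((521.0255126953125, -9.558944702148438), (93.9905776977539, 79.68417358398438), 27.467164993286133)
plate 1684 [ 0.5383 -0.0241  0.0051] ((521.0255126953125, -9.558944702148438), (93.9905776977539, 79.68417358398438), 27.467164993286133)
-15 16 lat -14.9 -0.2
-10 50 lat 1.3 14.2
-5 36 lat 8.5 50.5
0 42 lat 8.2 13.6
5 124 lat -16.0 48.7
10 152 lat -15.6 13.3
15 187 lat -17.3 56.6
20 154 lat -17.1 12.5
25 181 lat -18.0 61.9
30 182 lat -17.6 61.2
35 165 lat -16.8 60.3
40 97 lat -16.8 57.7
45 69 lat -16.6 56.8
50 73 lat -17.4 55.9
55 91 lat -17.6 39.9
60 57 lat -19.7 43.5
65 7 lat 6.9 40.8
```

Run:
```python
from h import *
t=np.load("w_stand.npz"); P=t["P"]; Z=P[...,2]
near=np.hypot(P[...,0]-.5375,P[...,1]-.199)
h=P[(near<.02)&(Z>.08)&(Z<.1)]
c,rad=cv2.minEnclosingCircle(h[:,:2].astype(np.float32)); print("head",len(h),"c",np.round(c,4),"r",round(rad,4),"mean",h.mean(0).round(4),"ztop",np.median(h[:,2]).round(4))
wz=Z[(near>.018)&(near<.035)&(Z<.1)]; print("washer z",np.median(wz),np.percentile(wz,[10,90]))
t=np.load("w_clip.npz"); P=t["P"]; Z=P[...,2]
y=np.deg2rad(29.4); X=np.array([np.cos(y),np.sin(y)]); Y=np.array([-X[1],X[0]]); g=np.array([.5155,-.0398])
s=(P[...,:2]-g)@X*1000; l=(P[...,:2]-g)@Y*1000
m=(abs(l)<22)&(s>-16)&(s<72)&(Z>.0025)&(Z<.009)
B=[]
for k in range(-14,70,4):
    b=m&(s>=k)&(s<k+4)
    if b.sum()>5: B.append((k+2,*np.percentile(l[b],[2,98]).round(1))); print(*B[-1])
B=np.array(B); B=B[B[:,0]>10]; print("drift (rad), offset",np.polyfit(B[:,0],B[:,1:].mean(1),1),"s range",np.percentile(s[m],[.5,99.5]))
```

```text
head 544 c [0.5376 0.1996] r 0.0119 mean [0.5372 0.2003 0.0865] ztop 0.0867
washer z 0.06994896292807304 [0.06910337 0.07078356]
-12 -14.4 -0.2
-8 -0.2 14.5
-4 9.2 14.6
0 9.1 14.1
4 8.8 14.2
8 -14.6 14.1
12 -14.2 13.7
16 -15.1 13.5
20 -15.4 13.3
24 -15.5 13.6
28 -15.2 13.4
32 -15.8 13.5
36 -14.2 12.3
40 -14.7 11.3
44 -14.8 11.6
48 -14.5 11.5
52 -14.7 11.5
56 -15.1 11.2
60 -15.3 10.9
64 -17.3 13.0
drift (rad), offset [-0.03178571 -0.13142857] s range [-10.20181951  64.78377222]
```

Run:
```python
from h import *
yaw=np.deg2rad(28); q=down(yaw); g=[.5155,-.0398]
r.reach([*g,.12],q); r.move_straight([*g,.045],speed=.12)
hit=r.move_straight([*g,.032],speed=.03,max_force=8); print("hit",hit,r.read_state()["eef_pos"])
command_gripper(0.0,force=50); s=r.read_state(); print(s["grip_width"],s["grip_force"])
r.move_straight([*g,.15],speed=.12); r.hold(.3)
im,d,P=cloud("wrist"); s=r.read_state(); np.savez("w_held.npz",im=im,P=P,e=s["eef_pos"]); save("w_held",im,scale=1.3)
print(s["grip_width"],s["contact_force"],s["time_s"],s["eef_pos"])
X=np.array([np.cos(yaw),np.sin(yaw)]); Y=np.array([-X[1],X[0]]); e=s["eef_pos"]
S=(P[...,:2]-e[:2])@X*1000; L=(P[...,:2]-e[:2])@Y*1000; H=(P[...,2]-e[2])*1000
m=(abs(L)<24)&(S>24)&(S<75)&(H>-45)&(H<-12)
for k in range(24,72,4):
    b=m&(S>=k)&(S<k+4)
    if b.sum()>5: print(k+2,b.sum(),np.percentile(L[b],[2,98]).round(1),"h",np.median(H[b]).round(1))
print("S max",np.percentile(S[m],99.5))
```

```text
hit False [ 0.51546791 -0.03981396  0.03188648]
0.01322190283388964 49.127150774002075
0.013337542022484355 [-0.40458624  0.04475316 -0.58781135] 7.925 [ 0.51540115 -0.03979259  0.14969764]
26 348 [-13.4  15.2] h -27.4
30 388 [-14.5  15.6] h -27.2
34 343 [-13.4  15.4] h -27.4
38 336 [-12.8  13.8] h -27.4
42 189 [-12.8  13.8] h -27.6
46 160 [-12.8  13.8] h -27.5
50 170 [-13.2  13.8] h -27.5
54 211 [-13.   13.6] h -27.5
58 220 [-13.3  13.6] h -27.4
62 152 [-14.6  15.9] h -27.4
66 23 [-14.7  14.7] h -27.5
S max 64.30054179690173
```

View pics/w_held.png

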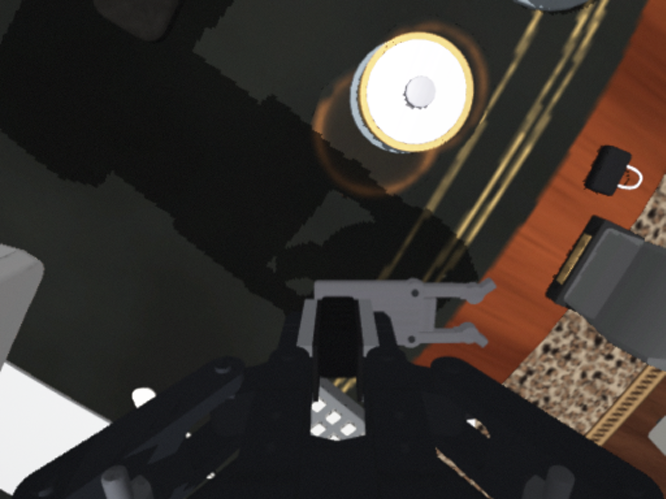

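The clip is held level and aligned, with lateral offset of about 0.4 mm and its underside about 32.5 mm below the TCP. The mouth points to image right. Now I'll carry it over, feel for the washer, and stop to check the height.

```bash
cat >> h.py <<'E'
YAW=np.deg2rad(28); Q=down(YAW); X3=np.array([np.cos(YAW),np.sin(YAW),0]); Y3=np.array([-X3[1],X3[0],0])
A=np.array([.5374,.1999,0])-.0004*Y3   # where the grip's line must pass
def at(back,z): return A-back*X3+[0,0,z]
E
python3 - <<'E'
from h import *
r.move_straight(at(.09,.15),Q,speed=.2) if False else r.reach(at(.09,.15),Q)
r.move_straight(at(.09,.11),speed=.08); r.hold(.3)
f0=r.read_state()["contact_force"]
hit=r.move_straight(at(.09,.094),speed=.008,max_force=3); s=r.read_state()
print("hit",hit,s["eef_pos"],"df",s["contact_force"]-f0,"t",s["time_s"])
z=s["eef_pos"][2]
if hit: r.move_straight(at(.09,z+.001),speed=.01); r.hold(.2); s=r.read_state(); print(s["eef_pos"],s["contact_force"]-f0,s["grip_width"])
E
```

```text
hit True [0.45819461 0.15732112 0.10159816] df [-1.09131798 -0.17729617  5.3866523 ] t 10.8333
[0.45798908 0.1572784  0.10240593] [-0.22011107 -0.23847018  0.71798887] 0.012842267025860688
```

Run:
```python
from h import *
z=.1029
f0=r.read_state()["contact_force"]
r.move_straight(at(.09,z),speed=.01)
for b0,b1,v,F in((.09,.072,.03,6),(.072,.045,.012,10)):
    hit=r.move_straight(at(b1,z),speed=v,max_force=F); s=r.read_state()
    d=s["eef_pos"]-at(0,z); print("hit",hit,"back",-(d@X3).round(4),"lat",(d@Y3).round(4),"dz",d[2].round(4),"f x,y,z",[(float(((s["contact_force"]-f0)@a).round(2))) for a in(X3,Y3,np.array([0,0,1]))],"t",s["time_s"])
    if hit: break
r.hold(.2); im,d,P=cloud("wrist"); save("push1",im,scale=1.3); s=r.read_state(); print(s["contact_force"]-f0)
```

```text
hit False back 0.0721 lat 0.0001 dz -0.0001 f x,y,z [0.71, -0.83, -0.14] t 12.35
hit True back 0.0488 lat 0.0003 dz -0.0007 f x,y,z [-0.78, -0.66, 4.88] t 14.2833
[-0.18274904 -0.50868375  6.65205211]
```

View pics/push1.png

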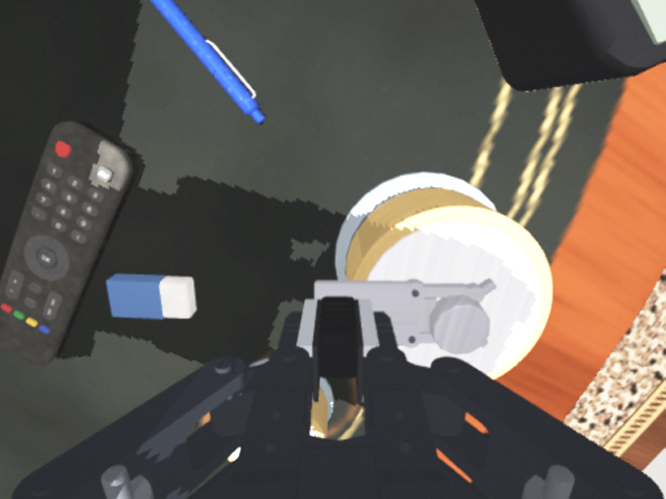

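The clip's jaw reaches past the head at about (485,288), with the head centre at about (463,322), which looks close to home. The residual 6 N upward means it is pressing on the washer. I'll relieve that, nudge against the back stop, and measure the jaws.

Run:
```python
from h import *
def show(n):
    s=r.read_state(); d=s["eef_pos"]-at(0,0); print(n,"back",-(d@X3).round(4),"lat",(d@Y3).round(4),"z",d[2].round(4),"f xyz",[float((s["contact_force"]@a).round(2)) for a in(X3,Y3,np.array([0,0,1]))],"t",s["time_s"],s["grip_width"].round(4)); return s
s=show("now"); p=s["eef_pos"]
for i in range(3):
    if s["contact_force"][2]<2: break
    p=p+[0,0,.0004]; r.move_straight(p,speed=.01); r.hold(.15); s=show("up")
e=s["eef_pos"]; hit=r.move_straight(p+.004*X3,speed=.008,max_force=8); print(hit); show("nudge"); r.hold(.1); s=show("held")
im,d,P=cloud("wrist"); np.savez("w_home.npz",im=im,P=P,e=s["eef_pos"])
e=s["eef_pos"]; S=(P-e)@X3*1000; L=(P-e)@Y3*1000; H=(P[...,2]-e[2])*1000
for k in range(24,76,4):
    b=(abs(L)<24)&(S>=k)&(S<k+4)
    for nm,lo,hi in(("head",-21,-8),("clip",-31,-21)):
        c=b&(H>lo)&(H<hi)
        if c.sum()>5: print(k+2,nm,c.sum(),np.percentile(L[c],[2,98]).round(1),np.median(H[c]).round(1))
```

```text
Traceback (most recent call last):
AttributeError: 'float' object has no attribute 'round'
```

```bash
cat >> h.py <<'E'
def show(n):
    s=r.read_state(); d=s["eef_pos"]-at(0,0); f=np.array(s["contact_force"])
    print(n,"back/lat/z mm",np.round([-d@X3*1000,d@Y3*1000,d[2]*1000],2),"f",np.round([f@X3,f@Y3,f[2]],2),"t",s["time_s"],"w",round(s["grip_width"],4)); return s
E
python3 - <<'E'
from h import *
s=show("now"); p=s["eef_pos"]
for i in range(3):
    if s["contact_force"][2]<2: break
    p=p+[0,0,.0004]; r.move_straight(p,speed=.01); r.hold(.15); s=show("up")
hit=r.move_straight(p+.004*X3,speed=.008,max_force=8); print(hit); show("nudge"); r.hold(.1); s=show("held")
im,d,P=cloud("wrist"); np.savez("w_home.npz",im=im,P=P,e=s["eef_pos"])
e=s["eef_pos"]; S=(P-e)@X3*1000; L=(P-e)@Y3*1000; H=(P[...,2]-e[2])*1000
for k in range(24,76,4):
    b=(abs(L)<24)&(S>=k)&(S<k+4)
    for nm,lo,hi in(("head",-21,-8),("clip",-31,-21)):
        c=b&(H>lo)&(H<hi)
        if c.sum()>5: print(k+2,nm,c.sum(),np.percentile(L[c],[2,98]).round(1),np.median(H[c]).round(1))
E
```

```text
now back/lat/z mm [ 48.84   0.29 102.09] f [-1.1  -0.54  6.07] t 14.5333 w 0.0132
up back/lat/z mm [ 48.85   0.24 102.42] f [-0.42  0.49  0.82] t 14.9667 w 0.0132
True
nudge back/lat/z mm [ 48.63   0.32 102.42] f [-1.88 -0.83  4.81] t 15.2833 w 0.0131
held back/lat/z mm [ 48.64   0.33 102.41] f [-1.94  0.31  5.23] t 15.3833 w 0.0133
26 clip 359 [-13.4  15.2] -27.4
30 clip 386 [-14.6  15.6] -27.4
34 clip 342 [-13.8  15.2] -27.5
38 head 202 [-6.   8.1] -16.5
38 clip 299 [-12.5  13.8] -27.5
42 head 306 [-9.  10.7] -15.8
42 clip 116 [-12.5  13.7] -27.6
46 head 319 [-10.3  11.5] -15.7
46 clip 98 [10.  13.9] -27.4
50 head 327 [-10.2  11.7] -15.7
50 clip 77 [10.1 14.2] -27.7
54 head 272 [-9.1 10.6] -15.7
54 clip 83 [ 8.8 13.8] -27.6
58 head 134 [-7.   8.9] -15.8
58 clip 99 [ 6.9 13.7] -27.8
62 clip 92 [-14.7  15.9] -28.0
66 clip 14 [-14.3  15.6] -28.4
```

The jaw sides sit at the same ±13.7 mm as when closed, the head centre is about 49 mm ahead, and the nudge hits the stop dead within 0.2 mm. The clip is home. Next: relieve, release, retreat upward and check.

Run:
```python
from h import *
p=r.read_state()["eef_pos"]-.0003*X3+[0,0,.0002]
r.move_straight(p,speed=.01); r.hold(.1); show("relax")
command_gripper(.026); show("open")
r.move_straight(p+[0,0,.06],speed=.05); show("up")
r.move_straight(p+[0,0,.13]+.03*X3-.03*Y3,speed=.12); r.hold(.4); s=show("clear")
im,d,P=cloud("wrist"); save("fin",im,scale=1.3)
R=P-at(0,0); S=R@X3*1000; L=R@Y3*1000; Z=P[...,2]*1000
c=(abs(L)<22)&(S>-75)&(S<30)
for k in range(-66,24,6):
    b=c&(S>=k)&(S<k+6)
    for nm,lo,hi in(("tab/head",82,115),("clip",72.8,80)):
        m=b&(Z>lo)&(Z<hi)
        if m.sum()>5: print(k+3,nm,m.sum(),np.percentile(L[m],[2,98]).round(1),np.median(Z[m]).round(1))
t=c&(Z>95)&(Z<112); h=c&(Z>82)&(Z<92)&(S>-20)
print("tab",t.sum(),S[t].mean(),L[t].mean(),"head",S[h].mean(),L[h].mean())
```

```text
relax back/lat/z mm [ 48.75   0.3  102.59] f [-0.85  0.91  2.91] t 15.7833 w 0.013
open back/lat/z mm [ 49.24   0.4  102.3 ] f [-0.28 -0.73 -0.67] t 16.0667 w 0.0257
up back/lat/z mm [ 49.18   0.38 162.2 ] f [-0.23 -0.27 -0.09] t 17.4167 w 0.026
clear back/lat/z mm [ 19.07 -29.55 232.4 ] f [-0.   -0.36 -0.23] t 18.65 w 0.0257
-57 tab/head 76 [-9.5 10.3] 103.8
-57 clip 42 [ 8.1 14.8] 74.6
-51 tab/head 195 [-9.9 10.5] 104.0
-51 clip 35 [10.1 14.9] 74.9
-45 tab/head 207 [-9.1 10.5] 103.7
-45 clip 92 [-14.7  14.7] 74.9
-39 clip 190 [-14.6  14.6] 74.8
-33 clip 204 [-14.5  14.7] 74.9
-27 clip 206 [-14.6  14.6] 74.8
-21 clip 191 [-14.5  14.7] 74.9
-15 clip 215 [-14.3  14.2] 75.0
-9 tab/head 107 [-8.7  8.9] 86.5
-9 clip 76 [-13.5  13.1] 74.8
-3 tab/head 161 [-10.8  10.9] 86.8
-3 clip 28 [-13.6  13.1] 74.7
3 tab/head 173 [-10.7  11.1] 86.9
3 clip 20 [10.2 13.2] 74.5
9 tab/head 91 [-7.8  8.6] 86.6
9 clip 64 [-13.5  13.2] 74.8
15 clip 40 [-15.3  15.3] 74.8
tab 415 -49.27332352673879 0.8168205222967325 head -0.24531415833282644 0.35606966047059196
```

View pics/fin.png

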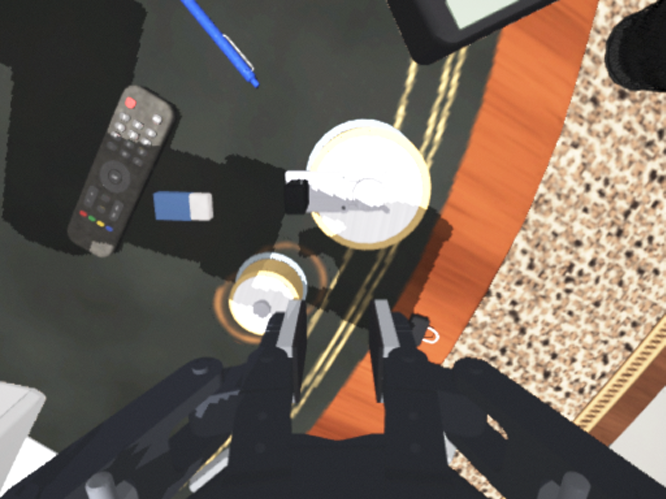

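The picture shows the clip level round the neck, with its tab at about (297,193) and the head at about (370,190). The jaws are closed, the tab is 49 mm from the axis, and the robot is clear with the bystanders untouched. I'll hand it in.

```bash
python3 -c "
from h import *
print(r.finish_job(), r.read_state()['time_s'])"
```

```text
the job is handed in; nothing more can be done
the job is handed in; nothing more can be done
```

The job is handed in at about 19 s of robot time: in the last check the clip sat home and level in the groove with both jaws closed and released, the arm was clear, and nothing else appeared to have moved; no verdict was returned.

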